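Shim the rocking lacquer turntable

TASK

The lacquering turntable rocks because the foot under its yellow cap has lost its rubber pad. Slide the wooden wedge along the bench, thin end first, under that foot until it is snug and the turntable stays level, then press down firmly on the yellow cap with the fingertips to check that it no longer rocks, and leave it so, clear of everything. Only push with the fingers: do not lift the wedge or the turntable, do not shove the turntable along the bench, and leave the bowl and the other things where they are.

Things in the scene. Friction and masses are not known exactly. Their poses are not given: they have to be found in the camera images.
- stand: Motorised turntable, 1.75 kg, loose on the bench: grey base, four arms (30 wide, z 24 to 38) to feet 125 from the centre along own +x, -x, +y, -y; wooden platter 144 across, top at z 60. Origin on the bench under its centre, z up. Blue motor box on the +x arm (to z 84). Feet +x, +y, -y have black pads 7 thick and carry it level; about 2 N down on the yellow cap (-x) tips it 0.055 rad.
- short_foot: Bare steel foot, upright cylinder 24 across, 19 high, under the end of the stand's -x arm. Origin: centre of its flat underside, which hangs 7 above the bench. Once the wedge touches it, about 3 to 6 N of level push makes the wedge snug; over about 8 N slides the whole stand along the bench.
- cap_top (a point): Centre of the top face of the yellow cap (32 across, 12 thick) right above the bare foot, 50 above the bench.
- wedge: Wooden wedge, loose on the bench, 60 g, 100 long (own x), 40 wide (y), flat sloping top: 2 thick at the thin end (+x), 18 at the thick end (-x, flat upright face). Origin: centre of underside, z up. Starts with the thin end 30 to 60 short of the bare foot, pointing roughly at it. Wedges with the thin end about 19 beyond the foot's axis; 1 of slide lifts 0.16; friction then holds it.
- wedge_tip (a point): Middle of the thin end's lower edge (wedge frame +50, 0, 0).
- wedge_heel (a point): Centre of the upright face at the thick end (wedge frame -50, 0, 9): push here.
- bowl: Bowl on the platter, green outside, orange inside, 132 across, 48 high, 0.2 kg, loose. Origin: centre of its underside.
- jar: Bystander: jar with red lid, 60 across, 85 high, standing loose. Origin: centre of its underside.
- cup: Bystander: red open cup, 68 across, 55 high, standing loose. Origin: centre of its underside.
- brush: Bystander: brush lying loose on the bench, handle to its own -x.
Not all that is in view belongs to the job. What is shaped like the wedge but blue or turquoise is not meant.

How it is judged (in metres and radians):
On the way, in this order (a step that is already met when the one before it is completed fails the run):
1. the wedge is pushed snug under the bare foot, bearing on it, with the stand level (contact force between wedge and short_foot above 0.3 N and angle between stand's own z axis and vertical below 0.01 rad and angle between wedge's own z axis and vertical below 0.04 rad), for 0.2 s.
2. the yellow cap is pressed down with the fingers with more than 3 N, and the stand stays level on the wedge (all of step 1 and contact force between the fingers and cap above 3 N), for 0.2 s.
At the end, for the whole second after the job is handed in: The wedge lies flat (within 0.04 rad) and bears on the bare foot with more than 0.3 N, the stand is level within 0.01 rad and within 12 mm of where it was, the bowl is within 15 mm of the platter's centre, and all is at rest (all of step 1 and distance of stand from where it was at the start of the episode below 0.012 m and linear speed of each of wedge, stand below 0.01 m/s and horizontal distance between bowl and stand below 0.015 m); the robot touches nothing.
It fails at once if the wedge is lifted off the bench (10 mm) (height (world z) of wedge above 0.01 m).
It fails at once if the turntable is lifted (10 mm) or tipped over 0.1 rad (height (world z) of stand above 0.01 m or angle between stand's own z axis and vertical above 0.1 rad).
It fails at once if the turntable is shoved more than 20 mm (distance of stand from where it was at the start of the episode above 0.02 m).
It fails at once if the bowl is shifted or lifted off the platter (horizontal distance between bowl and stand above 0.02 m or height (world z) of bowl above 0.075 m or height (world z) of bowl below 0.045 m).
It fails at once if the jar, cup or brush is disturbed (20 mm) (distance of any of jar, cup, brush from where it was at the start of the episode above 0.02 m).
It also fails if it takes over 54 s, if anything falls off the work surface, if the arm or the gripper's body presses on something with over 40 N, if the wrist force passes 120 N, or if a joint passes its speed limit or range.

ROBOT

A 6-joint arm with a two-finger parallel gripper is mounted at the origin on the work surface. World frame = base frame: x ahead of the robot, y to its left, z up, the work surface at z = 0. Lengths are in mm, angles in rad, forces in N, time in s.
With the tool pointing down it reaches from about 325 to 875 mm from the base axis. Payload 4.4 kg.
Tool frame: the origin (TCP) lies at the very end of the fingers, on their centre line; the grasp point (between the pads) lies 19 mm behind it; z points along the fingers, y is the line along which they close (so a half turn about z gives the same grasp; the last joint's range is limited). The gripper opens to 85 mm and grips with 20 to 120 N. Pads are 22 mm wide; open, the fingers measure 114 mm over their backs; the gripper's body (76 mm by 85 mm) begins 54 mm behind the grasp point. The pads swing forward as they close: fully open they stand 13 mm farther back than shut.
Start: joints at [-1.492, 0.207, 1.542, -0, 1.393, -0.15], TCP at [130.402, -560.02, 201.582] pointing down, gripper open.
Joint ranges: [-2.73, 2.73], [-0.86, 2.22], [0.23, 2.46], [-1.11, 4.25], [0.08, 2.63], [-2.82, 2.82]. Speed limits (rad/s): [2.79, 2.79, 3.14, 3.14, 3.14, 3.14].

INTERFACE

Orientations are given as a unit quaternion [w, x, y, z].
In Python, from rig import r gives the robot as it stands.
- The arm moves only by the shell command python3 -m jog 'ROWS' [FORCE]. ROWS is JSON, a list of rows, each an object with "dp": the shift along the world's x, y, z scaled (see below), a list of three; "rot": the turn, a rotation vector about the world's x, y, z scaled (see below), a list of three; "claw": the closure, from -1 (fully open) to 1 (shut). A call has 1 to 20 rows; each row shifts and turns the commanded pose from where the row before left it; what a row does not reach is not made up. The controller multiplies each number of a shift by 0.025 m and each number of a turn by 10 degrees. A row lasts 1/8 s, in which the tool goes at most 62.5 mm and 10.7 degrees, less where a joint would pass 70% of its speed; a pose out of reach is approached as far as the arm can. A call with a number of a shift or a turn outside -1 to 1 is refused whole. A call with a gripper value outside its range is refused whole. The fingers move at their own pace and stop on an object; FORCE is the grip in N (left out, the last holds). Time passes only in rows, so rows that do not move let the fingers close. It gives the time, the measured TCP pose, the force, the opening and the grip force at its end, in the units of the state.
- r.read_state(): the state, without advancing time (a new reading comes with each control period).
- r.snapshot(name): name is "side" or "top"; returns a dict with "color" (420x560x3 uint8, blue, green, red), "range_z" (420x560 float32, mm along the optical axis (not along the pixel's ray), 0 where there is no reading), "intrinsics" (3x3 intrinsics, pixels), "cam_to_world" (4x4, takes a point from camera to world coordinates). Camera axes: x right, y up, looking along -z (the intrinsics and any distortion apply to the point x, -y, -z); pixel columns grow to the right and rows downward; lengths in mm; the calibration is good to about 2 mm. A picture is of the moment at which its call begins.
- r.hand_in(): hands the job in; it is judged then, once.
The state is a dict: "t": time; "qpos": joint angles; "dq": joint speeds; "joint_torque": joint torques, N m; "eef_pos": TCP position; "tool_rot": TCP orientation; "ft_force": force on the tool from outside, world axes, zero at the start; "wrist_torque": the same for the moment, N m; "gripper_width": opening from 0.0 (shut) to 1.0 (fully open); "gripper_force": force on a finger pad.
Only numpy, scipy, OpenCV 4.12 (cv2) and the standard library are available. Lean on these libraries where they do the work, as an engineer would, in place of code of your own. Each camera call takes 0.05 s, during which the arm holds its last target. There are 200 camera calls.

## Working session

There is one attempt and no reset: what is moved stays moved. The work goes in short steps, Python scripts to look and compute and a shell command to move; the robot and the scene stay as the last step left them, time stands still between calls to the robot, and variables do not carry over. Pictures are saved under pics/ and viewed, at most 13 in all, crops included, and the job is handed in when it is done.

```bash
mkdir -p pics; ls; cat > h.py <<'E'
import numpy as np,cv2
from rig import r
def snap(n):
    s=r.snapshot(n); np.savez(f'/tmp/{n}.npz',**s); return s
def pts(s):
    z=s['range_z'];K=s['intrinsics'];h,w=z.shape
    u,v=np.meshgrid(np.arange(w),np.arange(h))
    x=(u-K[0,2])/K[0,0]*z;y=(v-K[1,2])/K[1,1]*z
    P=np.stack([x,-y,-z,np.ones_like(z)],-1)@np.array(s['cam_to_world']).T
    return P[...,:3]
def ray(s,uv,h):
    K=s['intrinsics'];T=np.array(s['cam_to_world']);d=np.array([(uv[0]-K[0,2])/K[0,0],-(uv[1]-K[1,2])/K[1,1],-1])
    d=T[:3,:3]@d;o=T[:3,3];return o+d*(h-o[2])/d[2]
E
python3 - <<'E'
from h import *
for n in('top','side'):
    s=snap(n);cv2.imwrite(f'pics/{n}0.png',s['color']);print(s['intrinsics'],s['cam_to_world'])
print(r.read_state())
E
```

```text
pics
[[458.06155317   0.         284.2340314 ]
 [  0.         458.06155317 211.69506131]
 [  0.           0.           1.        ]] [[ 1.63908595e-02  9.80751198e-01 -1.94572424e-01  3.48212267e+02]
 [-9.99815550e-01  1.41284679e-02 -1.30096772e-02 -8.01443171e+01]
 [-1.00102463e-02  1.94749775e-01  9.80801876e-01  1.15735245e+03]
 [ 0.00000000e+00  0.00000000e+00  0.00000000e+00  1.00000000e+00]]
[[447.57903834   0.         282.83598512]
 [  0.         447.57903834 207.65822033]
 [  0.           0.           1.        ]] [[-8.72995226e-01  2.50408779e-01 -4.18538862e-01  1.61969727e+02]
 [-4.87670634e-01 -4.34910900e-01  7.56987359e-01  7.25576915e+02]
 [ 7.52916764e-03  8.64955463e-01  5.01792147e-01  5.91522666e+02]
 [ 0.00000000e+00  0.00000000e+00  0.00000000e+00  1.00000000e+00]]
{'t': 0.1, 'qpos': array([-1.49250164e+00,  2.07404527e-01,  1.54281171e+00,  2.75563390e-06,
        1.39350142e+00, -1.50464537e-01]), 'dq': array([-0.00213417, -0.00142849, -0.00359636, -0.00117862,  0.00183774,
       -0.00056451]), 'joint_torque': array([-7.64376309e-04, -3.84094012e+01, -2.92547786e+01, -1.66432933e-04,
        4.88994076e-03, -5.23514544e-06]), 'eef_pos': array([ 130.34299182, -559.26501023,  200.50204759]), 'tool_rot': array([-1.06176131e-03,  9.93465248e-01,  1.14130067e-01,  3.96870616e-05]), 'ft_force': array([ 0.43017164, -0.79678822, -0.24207994]), 'wrist_torque': array([ 0.02353963, -0.03184029,  0.00664095]), 'gripper_force': 0.0, 'gripper_width': 1.001262910657355}
```

View pics/top0.png

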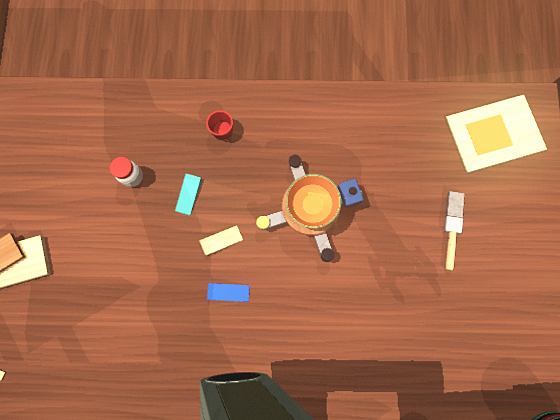

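View pics/side0.png

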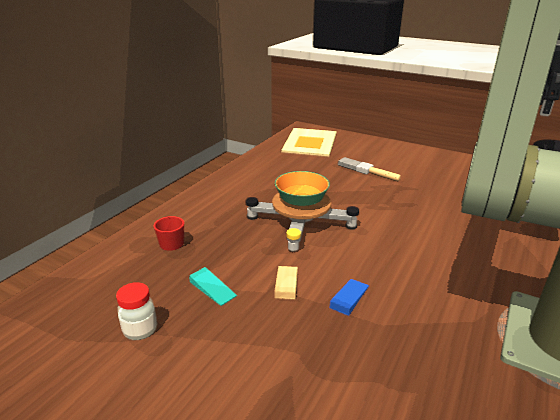

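Top view: the candidates are the pale wooden wedge at (221,240), the turquoise block at (188,194) and the blue one at (228,292). The wooden one is meant. It points at the yellow cap at (263,222). The jar is at (127,172) and the cup at (220,125). I'll measure and make one close crop.

```bash
cat > m.py <<'E'
from h import *
def comp(m,near):
    n,l,st,c=cv2.connectedComponentsWithStats(m.astype(np.uint8))
    k=[i for i in range(1,n) if st[i,4]>25]
    i=min(k,key=lambda i:np.hypot(*(c[i]-near)));return l==i,c[i]
def measure(pw={'top':(221,240),'side':(287,282)},pc={'top':(263,222),'side':(294,234)}):
  for n in('top','side'):
    s=snap(n);hsv=cv2.cvtColor(s['color'],cv2.COLOR_BGR2HSV);H,S,V=cv2.split(hsv);P=pts(s)
    my,c=comp((H>=25)&(H<=33)&(S>190)&(V>110),pc[n])
    print(n,'cap px',c.round(1),'n',my.sum(),'depth med',np.median(P[my],0).round(1),'ztop',np.percentile(P[my][:,2],[10,50,90]).round(1),'ray50',ray(s,c,50).round(1))
    mw,c=comp((H>=16)&(H<=32)&(S>50)&(S<170)&(V>140),pw[n])
    Q=P[mw];print(' wedge px',c.round(1),'n',mw.sum(),'depth mean',Q.mean(0).round(1),'z',np.percentile(Q[:,2],[5,50,95]).round(1))
    cnt=max(cv2.findContours(mw.astype(np.uint8),0,2)[0],key=cv2.contourArea)
    rc=cv2.minAreaRect(Q[:,:2].astype(np.float32));b=cv2.boxPoints(rc)
    print(' rect',rc)
    A=np.c_[Q[:,:2],np.ones(len(Q))];g=np.linalg.lstsq(A,Q[:,2],rcond=None)[0]
    print(' plane',g.round(3),'downhill dir deg',np.degrees(np.arctan2(-g[1],-g[0])).round(1))
    np.save(f'/tmp/w_{n}.npy',Q)
if __name__=='__main__':
    measure()
    for n,p in(('top',(235,232)),('side',(290,262))):
        s=np.load(f'/tmp/{n}.npz')['color'];x,y=p;cv2.imwrite(f'pics/c_{n}.png',cv2.resize(s[y-40:y+40,x-50:x+50],None,fx=4,fy=4,interpolation=2))
    a,b=[cv2.imread(f'pics/c_{n}.png') for n in('top','side')];cv2.imwrite('pics/crop.png',np.hstack([a,b]))
E
python3 m.py
```

```text
Traceback (most recent call last):
  File "m.py", line 20, in <module>
    measure()
    ~~~~~~~^^
  File "m.py", line 9, in measure
    my,c=comp((H>=25)&(H<=33)&(S>190)&(V>110),pc[n])
         ~~~~^^^^^^^^^^^^^^^^^^^^^^^^^^^^^^^^^^^^^^^
  File "m.py", line 5, in comp
    i=min(k,key=lambda i:np.hypot(*(c[i]-near)));return l==i,c[i]
ValueError: min() iterable argument is empty
```

```bash
python3 - <<'E'
import numpy as np,cv2
for n,a in(('top',((263,222),(221,240),(235,234),(265,250))),('side',((294,233),(287,274),(287,293),(330,330)))):
    h=cv2.cvtColor(np.load(f'/tmp/{n}.npz')['color'],40)
    print(n,[h[y,x].tolist() for x,y in a])
E
```

```text
top [[30, 105, 254], [30, 45, 254], [29, 60, 254], [9, 143, 185]]
side [[30, 171, 253], [25, 105, 253], [17, 134, 228], [10, 157, 128]]
```

```bash
sed -i "s/(H>=25)&(H<=33)&(S>190)&(V>110)/(H>=27)\&(H<=34)\&(S>(85 if n=='top' else 140))\&(V>150)/; s/(H>=16)&(H<=32)&(S>50)&(S<170)&(V>140)/(H>=14)\&(H<=34)\&(S>25)\&(S<150)\&(V>170)/" m.py
python3 m.py
```

```text
top cap px [262.4 221.8] n 126 depth med [541.7 -11.5  49.6] ztop [47.  49.6 52.2] ray50 [541.9 -12.2  50. ]
 wedge px [220.7 239.7] n 671 depth mean [501.2  94.   11.2] z [ 0.7  9.4 17.9]
 rect ((422.5771179199219, 38.59539031982422), (258.9584045410156, 107.03993225097656), 35.484073638916016)
 plane [-1.55800e+00 -7.06000e-01  8.58156e+02] downhill dir deg 24.4
side cap px [293.2 231.8] n 85 depth med [541.8 -10.1  49.5] ztop [48.  49.5 50.7] ray50 [541.9 -10.   50. ]
 wedge px [285.8 282.1] n 662 depth mean [495.7 107.1  11.9] z [ 0.7  9.7 17. ]
 rect ((353.4255676269531, 390.6533203125), (42.8883056640625, 770.374755859375), 26.567537307739258)
 plane [ -0.416   0.449 170.129] downhill dir deg -47.2
```

View pics/crop.png

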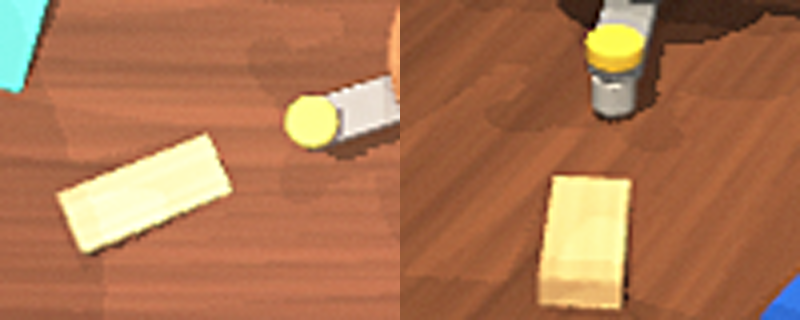

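The crop shows the pale wedge with its thin end facing the yellow cap. In the right half its thick end face is towards the camera. Next is a robust fit of its pose, with depth outliers removed.

```bash
cat > f.py <<'E'
from h import *
def fit():
    for n in('top','side'):
        Q=np.load(f'/tmp/w_{n}.npy');m=np.median(Q,0)
        Q=Q[(np.hypot(*(Q-m)[:,:2].T)<62)&(Q[:,2]>-3)&(Q[:,2]<22)]
        rc=cv2.minAreaRect(Q[:,:2].astype(np.float32))
        (w,h),a=rc[1],rc[2]
        if w<h:a+=90
        a=np.radians(a);d=np.array([np.cos(a),np.sin(a)])
        if d[1]>0:d=-d
        c=np.array(rc[0]);t=(Q[:,:2]-c)@d;p=np.polyfit(t,Q[:,2],1)
        # ang by PCA too
        X=Q[:,:2]-Q[:,:2].mean(0);e=np.linalg.svd(X,full_matrices=False)[2][0];e=-e if e[1]>0 else e
        print(n,'c',c.round(1),'size',np.round(rc[1],1),'ang',np.degrees(np.arctan2(d[1],d[0])).round(1),'pca',np.degrees(np.arctan2(e[1],e[0])).round(1),'mean',Q.mean(0).round(1),'slope',p.round(3),'tip',(c+50*d).round(1),'heel',(c-50*d).round(1))
if __name__=='__main__':fit()
E
python3 f.py
python3 - <<'E'
from h import *
# stand: platter/bowl centre, black pads
for n in('top','side'):
    s=np.load(f'/tmp/{n}.npz');P=pts(s);c=s['color'];H,S,V=cv2.split(cv2.cvtColor(c,40))
    g=(S<60)&(V>90)&(P[...,2]>30)&(P[...,2]<43)&(np.hypot(P[...,0]-570,P[...,1]+130)<150)
    Q=P[g];near=Q[np.hypot(Q[:,0]-542,Q[:,1]+11)<75]
    print(n,len(near),near.mean(0))
    R=P[(P[...,2]>90)&(np.hypot(P[...,0]-570,P[...,1]+130)<90)&(H<20)];print('rim',(R.max(0)+R.min(0))/2,len(R))
s=np.load('/tmp/top.npz')
for nm,uv,h in(('pad1',(295,161),38),('pad2',(327,255),38),('motor',(351,193),84),('bowl',(314,202),110)):print(nm,ray(s,uv,h).round(1))
E
```

```text
top c [502.3  95.7] size [ 44.8 104.4] ang -65.2 pca -65.2 mean [501.5  94.3   9.5] slope [-0.136  9.617] tip [523.3  50.3] heel [481.3 141. ]
side c [501.6  97.5] size [42.2 97.4] ang -65.7 pca -64.7 mean [496.  107.2   9.7] slope [-0.087  8.708] tip [522.2  51.9] heel [481.  143.1]
top 187 [552.40996451 -45.08252058  37.24254833]
rim [ 585.42904313 -132.44170828  101.29432638] 603
side 87 [556.93791816 -55.46497247  37.08347723]
rim [ 586.2230838  -133.59906025   99.35991506] 429
pad1 [702.3 -90.6  38. ]
pad2 [ 463.9 -171.6   38. ]
motor [ 609.3 -225.7   84. ]
bowl [ 580.1 -135.5  110. ]
```

Wedge: centre about (502,96), heading -65°. Cap: (542,-11), 50 high from both views. Stand centre: about (583,-132). I'll push with shut fingers (about 29 x 22 mm) on the heel, turning the wedge about 5° clockwise on the way. First, move over to behind the heel.

```bash
python3 -m jog '[{"dp":[0.6,1,0.1],"rot":[0,0,0.5],"claw":1},{"dp":[0.6,1,0.1],"rot":[0,0,0.5],"claw":1},{"dp":[0.6,1,0],"rot":[0,0,0.5],"claw":1},{"dp":[0.6,1,0],"rot":[0,0,0.5],"claw":1},{"dp":[0.6,1,0],"rot":[0,0,0.5],"claw":1},{"dp":[0.6,1,0],"rot":[0,0,0.5],"claw":1},{"dp":[0.6,1,0],"rot":[0,0,0.5],"claw":1},{"dp":[0.6,1,0],"rot":[0,0,0.5],"claw":1},{"dp":[0.6,1,0],"rot":[0,0,0.5],"claw":1},{"dp":[0.6,1,0],"rot":[0,0,0.5],"claw":1},{"dp":[0.6,1,0],"rot":[0,0,0.5],"claw":1},{"dp":[0.6,1,0],"rot":[0,0,0.5],"claw":1},{"dp":[0.6,1,0],"rot":[0,0,0.5],"claw":1},{"dp":[0.6,1,0],"rot":[0,0,0.5],"claw":1},{"dp":[0.6,1,0],"rot":[0,0,0.5],"claw":1},{"dp":[0.6,1,0],"rot":[0,0,0.5],"claw":1},{"dp":[0.6,1,0],"rot":[0,0,0.5],"claw":1},{"dp":[0.6,1,0],"rot":[0,0,0.5],"claw":1},{"dp":[0.6,1,0],"rot":[0,0,0.5],"claw":1},{"dp":[0.6,1,0],"rot":[0,0,0.5],"claw":1}]'
python3 -m jog '[{"dp":[0.16,0.9,0],"rot":[0,0,0.17],"claw":1},{"dp":[0.16,0.9,0],"rot":[0,0,0],"claw":1},{"dp":[0.16,0.9,0],"rot":[0,0,0],"claw":1},{"dp":[0.16,0.9,0],"rot":[0,0,0],"claw":1},{"dp":[0.16,0.9,0],"rot":[0,0,0],"claw":1},{"dp":[0.16,0.9,0],"rot":[0,0,0],"claw":1},{"dp":[0.16,0.9,0],"rot":[0,0,0],"claw":1},{"dp":[0.16,0.9,0],"rot":[0,0,0],"claw":1},{"dp":[0.16,0.9,0],"rot":[0,0,0],"claw":1},{"dp":[0.16,0.9,0],"rot":[0,0,0],"claw":1},{"dp":[0,0,0],"rot":[0,0,0],"claw":1},{"dp":[0,0,0],"rot":[0,0,0],"claw":1}]'
```

```text
t: 2.75
eef_pos: [430.8, -59.1, 206.6]
tool_rot: [0.0, 0.55, 0.835, -0.0]
ft_force: [0.1, -0.7, 0.2]
gripper_width: -0.001
gripper_force: 0.0
t: 4.25
eef_pos: [470.2, 164.5, 206.4]
tool_rot: [-0.0, 0.539, 0.843, -0.0]
ft_force: [-0.3, 0.4, 0.6]
gripper_width: 0.0
gripper_force: 0.0
```

```bash
python3 -m jog '[{"dp":[0,0.1,-1],"rot":[0,0,0],"claw":1},{"dp":[0,0,-1],"rot":[0,0,0],"claw":1},{"dp":[0,0,-1],"rot":[0,0,0],"claw":1},{"dp":[0,0,-1],"rot":[0,0,0],"claw":1},{"dp":[0,0,-1],"rot":[0,0,0],"claw":1},{"dp":[0,0,-1],"rot":[0,0,0],"claw":1},{"dp":[0,0,-1],"rot":[0,0,0],"claw":1},{"dp":[0,0,-0.5],"rot":[0,0,0],"claw":1},{"dp":[0,0,-0.5],"rot":[0,0,0],"claw":1},{"dp":[0,0,0],"rot":[0,0,0],"claw":1}]'
python3 - <<'E'
from h import *
ims=[]
for n,p in(('top',(235,232)),('side',(290,262))):
    s=snap(n)['color'];x,y=p;ims.append(cv2.resize(s[y-60:y+60,x-60:x+60],None,fx=3.2,fy=3.2,interpolation=2))
cv2.imwrite('pics/p1.png',np.hstack(ims))
print(r.read_state()['ft_force'])
E
```

```text
t: 5.5
eef_pos: [469.9, 167.2, 6.1]
tool_rot: [-0.0, 0.539, 0.842, -0.0]
ft_force: [0.5, 0.1, 1.1]
gripper_width: 0.005
gripper_force: 0.0
[ 0.19591257 -0.73307118 -0.3236511 ]
```

View pics/p1.png

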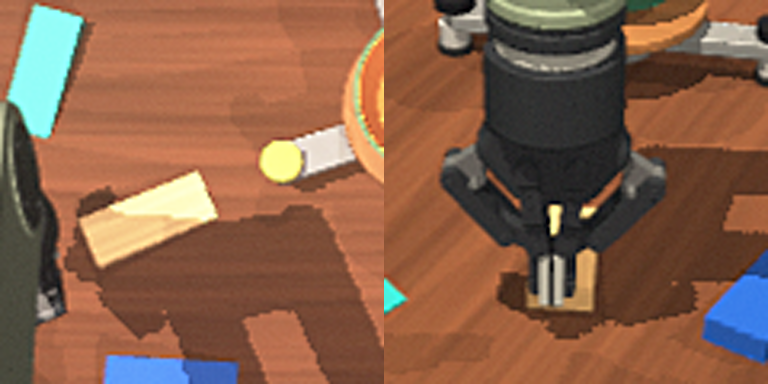

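```bash
python3 -m jog '[{"dp":[0.084,-0.181,0],"rot":[0,0,0],"claw":1},{"dp":[0.084,-0.181,0],"rot":[0,0,0],"claw":1},{"dp":[0.084,-0.181,0],"rot":[0,0,0],"claw":1},{"dp":[0.084,-0.181,0],"rot":[0,0,0],"claw":1},{"dp":[0.08,-0.183,0],"rot":[0,0,-0.05],"claw":1},{"dp":[0.08,-0.183,0],"rot":[0,0,-0.05],"claw":1},{"dp":[0.08,-0.183,0],"rot":[0,0,-0.05],"claw":1},{"dp":[0.08,-0.183,0],"rot":[0,0,-0.05],"claw":1},{"dp":[0.08,-0.183,0],"rot":[0,0,-0.05],"claw":1},{"dp":[0.08,-0.183,0],"rot":[0,0,-0.05],"claw":1},{"dp":[0.08,-0.183,0],"rot":[0,0,-0.05],"claw":1},{"dp":[0.08,-0.183,0],"rot":[0,0,-0.05],"claw":1},{"dp":[0.08,-0.183,0],"rot":[0,0,-0.05],"claw":1},{"dp":[0.08,-0.183,0],"rot":[0,0,-0.05],"claw":1},{"dp":[0,0,0],"rot":[0,0,0],"claw":1}]'
python3 - <<'E'
import m,f
m.measure({'top':(235,233),'side':(287,270)});f.fit()
from h import *
s=np.load('/tmp/top.npz')['color'];cv2.imwrite('pics/p2.png',cv2.resize(s[172:292,175:315],None,fx=4,fy=4,interpolation=2))
E
```

```text
t: 7.48
eef_pos: [499.1, 103.3, 6.6]
tool_rot: [0.0, 0.575, 0.818, 0.0]
ft_force: [0.2, 0.1, -0.1]
gripper_width: -0.002
gripper_force: 0.0
top cap px [262.3 221.1] n 109 depth med [543.7 -11.5  49.9] ztop [46.8 49.9 52.7] ray50 [543.6 -12.1  50. ]
 wedge px [230.2 236.7] n 309 depth mean [508.1  69.4  19.6] z [ 1.7  6.5 13. ]
 rect ((428.08624267578125, 15.328521728515625), (241.3009033203125, 61.266136169433594), 35.837337493896484)
 plane [  -3.063   -2.635 1758.904] downhill dir deg 40.7Traceback (most recent call last):
  File "<stdin>", line 2, in <module>
  File "m.py", line 9, in measure
    my,c=comp((H>=27)&(H<=34)&(S>(85 if n=='top' else 140))&(V>150),pc[n])
         ~~~~^^^^^^^^^^^^^^^^^^^^^^^^^^^^^^^^^^^^^^^^^^^^^^^^^^^^^^^^^^^^^
  File "m.py", line 5, in comp
    i=min(k,key=lambda i:np.hypot(*(c[i]-near)));return l==i,c[i]
ValueError: min() iterable argument is empty
```

```bash
python3 - <<'E'
from h import *
s=np.load('/tmp/top.npz')['color'];cv2.imwrite('pics/p2.png',cv2.resize(s[172:292,175:315],None,fx=4,fy=4,interpolation=2))
E
```

```text
(no output)
```

View pics/p2.png

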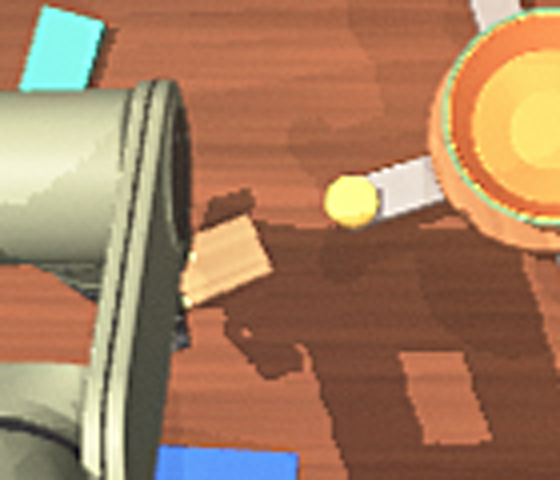

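The wedge moved. The corners of its thin end are at crop (248,215) and (273,268), which is image (237,225.8) and (243.2,239). The cap is unmoved at (263,222).

```bash
python3 - <<'E'
from h import *
s=np.load('/tmp/top.npz');a=ray(s,(237,225.8),2)[:2];b=ray(s,(243.2,239),2)[:2];n=a-b
t=(a+b)/2;d=np.array([n[1],-n[0]]);d/=np.hypot(*d);print(a,b,np.hypot(*n),'tip',t,'head',np.degrees(np.arctan2(d[1],d[0])))
v=np.array([542,-11.2])-t;print('along',v@d,'right offset',-(d[0]*v[1]-d[1]*v[0]))
e=np.array([499.1,103.3]);print('tcp->tip',t-e,np.hypot(*(t-e)))
P=pts(s);
E
```

```text
[538.88154344  55.42822667] [505.10229942  38.39895201] 37.8290037194953 tip [521.99192143  46.91358934] head -63.24576120901101
along 60.89920310575926 right offset 8.294548502757522
tcp->tip [ 22.89192143 -56.38641066] 60.85612026854883
```

```bash
python3 - <<'E'
from h import *
print(r.read_state()['eef_pos'])
s=snap('side')['color'];cv2.imwrite('pics/p3.png',cv2.resize(s[180:330,190:390],None,fx=4,fy=4,interpolation=2))
E
```

```text
[498.72936913 103.60732735   6.54458132]
```

View pics/p3.png

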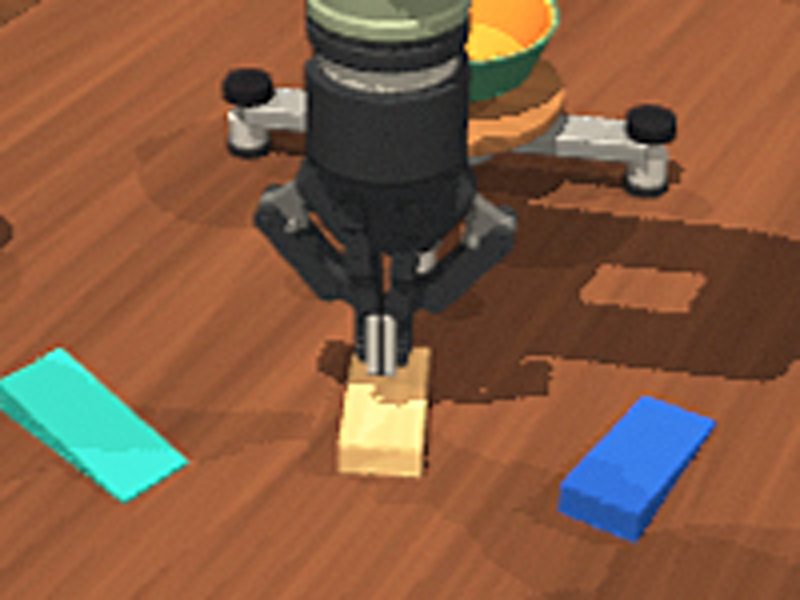

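The fingertips (crop 380,372) are over the wedge, which has not moved, so the true tip is higher than reported. I'll measure the fingertip by depth.

```bash
python3 - <<'E'
from h import *
s=np.load('/tmp/side.npz');P=pts(s)
for v in range(262,280):
    u=285; print(v,P[v,u-2].round(0),P[v,u].round(0),P[v,u+3].round(0),s['color'][v,u])
E
```

```text
262 [498. 116.  66.] [495. 113.  65.] [491. 108.  63.] [40 40 43]
263 [497. 117.  65.] [494. 114.  64.] [491. 108.  62.] [36 38 43]
264 [498. 115.  61.] [494. 114.  62.] [490. 109.  60.] [39 40 43]
265 [498. 115.  59.] [494. 114.  59.] [492. 107.  55.] [39 41 42]
266 [498. 114.  55.] [493. 116.  58.] [491. 108.  54.] [40 41 43]
267 [498. 115.  53.] [494. 114.  54.] [491. 108.  51.] [41 41 43]
268 [498. 115.  51.] [493. 116.  53.] [490. 109.  50.] [40 41 42]
269 [498. 115.  48.] [495. 113.  49.] [489. 110.  49.] [38 39 41]
270 [498. 116.  47.] [495. 113.  46.] [491. 107.  44.] [38 39 40]
271 [498. 114.  43.] [494. 113.  44.] [491. 108.  42.] [42 44 44]
272 [498. 115.  41.] [493. 117.  44.] [491. 108.  39.] [39 38 38]
273 [498. 115.  39.] [494. 114.  40.] [491. 107.  36.] [48 47 45]
274 [516.  82.   6.] [511.  82.   8.] [506.  78.   7.] [ 83 142 194]
275 [514.  86.   7.] [511.  83.   7.] [504.  83.   9.] [ 89 149 199]
276 [511.  92.  10.] [507.  90.  10.] [503.  85.   8.] [ 87 144 194]
277 [510.  94.   9.] [506.  91.   8.] [501.  88.   8.] [ 87 143 194]
278 [508.  97.  10.] [504.  95.  10.] [499.  91.   9.] [ 91 144 199]
279 [505. 102.  11.] [502.  98.  10.] [497.  95.  10.] [128 212 243]
```

Back face in xy agrees with the reported pose, but the fingertip is really about 37 high while z reads 6.5. So the z reading is about 30 low. I'll back off, go lower, and check by camera.

```bash
python3 -m jog '[{"dp":[-0.29,0.64,0],"rot":[0,0,0.125],"claw":1},{"dp":[-0.29,0.64,0],"rot":[0,0,0.125],"claw":1},{"dp":[-0.29,0.64,0],"rot":[0,0,0.125],"claw":1},{"dp":[-0.29,0.68,0],"rot":[0,0,0.125],"claw":1},{"dp":[0,0,-0.4],"rot":[0,0,0],"claw":1},{"dp":[0,0,-0.4],"rot":[0,0,0],"claw":1},{"dp":[0,0,0],"rot":[0,0,0],"claw":1},{"dp":[0,0,0],"rot":[0,0,0],"claw":1}]'
cat > tip.py <<'E'
from h import *
def tip():
    st=r.read_state();e=st['eef_pos'];s=snap('side');P=pts(s)
    k=(np.hypot(P[...,0]-e[0],P[...,1]-e[1])<22)&(s['color'].max(2)<75)&(P[...,2]>2)
    Q=P[k];print('eef',e.round(1),'low z of fingers',np.percentile(Q[:,2],[0.5,2,5,10]).round(1),'F',st['ft_force'].round(1))
if __name__=='__main__':tip()
E
python3 tip.py; python3 - <<'E'
from h import *
s=np.load('/tmp/side.npz')['color'];cv2.imwrite('pics/p4.png',cv2.resize(s[180:330,190:390],None,fx=4,fy=4,interpolation=2))
E
```

```text
t: 8.62
eef_pos: [469.9, 168.2, -13.7]
tool_rot: [-0.0, 0.539, 0.842, -0.0]
ft_force: [0.5, 0.3, 0.3]
gripper_width: 0.001
gripper_force: 0.0
eef [469.9 168.2 -13.7] low z of fingers [23.3 27.2 33.9 43.5] F [0.5 0.3 0.3]
```

View pics/p4.png

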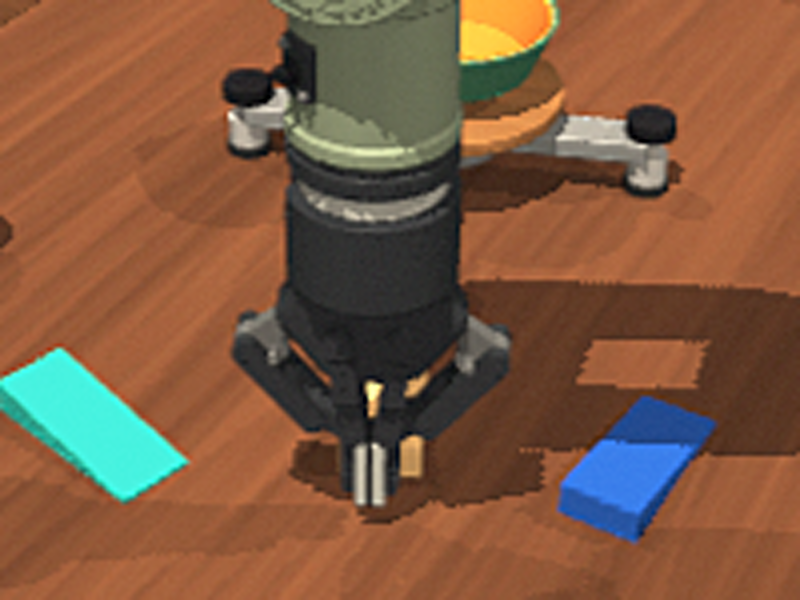

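The fingers stand just behind the wedge and low. The pad ends are at crop (370,505), which is image (282,306), and the heel shows at crop (410,460). I'll measure the pad end properly.

```bash
cat > tip.py <<'E'
from h import *
def tip():
    st=r.read_state();e=st['eef_pos'];s=snap('side');P=pts(s);c=s['color'].astype(int)
    k=(np.hypot(P[...,0]-e[0],P[...,1]-e[1])<25)&(c.max(2)-c.min(2)<30)&(P[...,2]>-5)&(P[...,2]<60)
    n,l,sts,_=cv2.connectedComponentsWithStats(k.astype(np.uint8));k=l==1+np.argmax(sts[1:,4])
    cols=[(u,v:=np.where(k[:,u])[0].max(),P[v,u].round(0)) for u in np.where(k.any(0))[0]]
    print('eef',e.round(1),'F',st['ft_force'].round(1))
    for x in cols:print(*x)
if __name__=='__main__':tip()
E
python3 tip.py
```

```text
eef [470.2 168.2 -13.4] F [ 0.8 -0.1 -1. ]
275 301 [479. 180.  25.]
276 302 [476. 181.  25.]
277 302 [476. 177.  22.]
278 302 [471. 182.  28.]
279 305 [470. 180.  20.]
280 306 [478. 161.  -1.]
281 305 [467. 178.  19.]
282 305 [465. 178.  20.]
283 305 [464. 176.  19.]
284 306 [471. 158.  -1.]
285 305 [461. 173.  18.]
286 303 [460. 172.  23.]
287 303 [458. 171.  23.]
288 302 [457. 169.  25.]
289 299 [458. 164.  27.]
290 289 [454. 167.  55.]
291 288 [453. 165.  56.]
292 288 [450. 168.  60.]
293 288 [450. 164.  57.]
```

Pad ends are really 17–18 high at a reading of -13.5, so the offset is about +31. I'll go 11 lower and begin the push with a check.

```bash
python3 -m jog '[{"dp":[0,0,-0.24],"rot":[0,0,0],"claw":1},{"dp":[0,0,-0.2],"rot":[0,0,0],"claw":1},{"dp":[0,0,0],"rot":[0,0,0],"claw":1},{"dp":[0.084,-0.181,0],"rot":[0,0,0],"claw":1},{"dp":[0.084,-0.181,0],"rot":[0,0,0],"claw":1},{"dp":[0.084,-0.181,0],"rot":[0,0,0],"claw":1},{"dp":[0.084,-0.181,0],"rot":[0,0,0],"claw":1},{"dp":[0.08,-0.183,0],"rot":[0,0,-0.05],"claw":1},{"dp":[0.08,-0.183,0],"rot":[0,0,-0.05],"claw":1},{"dp":[0.08,-0.183,0],"rot":[0,0,-0.05],"claw":1},{"dp":[0.08,-0.183,0],"rot":[0,0,-0.05],"claw":1},{"dp":[0.08,-0.183,0],"rot":[0,0,-0.05],"claw":1},{"dp":[0,0,0],"rot":[0,0,0],"claw":1}]'
cat > tp.py <<'E'
from h import *
# thin-end corners of the wedge in the top view: lit/shadowed pale wood mask
def edge(name=None):
    s=snap('top');c=s['color'];H,S,V=cv2.split(cv2.cvtColor(c,40));P=pts(s);e=r.read_state()['eef_pos']
    k=(H>=13)&(H<=34)&(S<135)&(V>150)&(P[...,2]>-3)&(P[...,2]<22)&(np.hypot(P[...,0]-520,P[...,1]-50)<110)
    n,l,st,_=cv2.connectedComponentsWithStats(k.astype(np.uint8));k=l==1+np.argmax(st[1:,4]);Q=P[k]
    np.save('/tmp/w_top.npy',Q)
    rc=cv2.minAreaRect(Q[:,:2].astype(np.float32));print('n',k.sum(),'box',cv2.boxPoints(rc).round(1).tolist())
    u=np.where(k.any(0))[0].max();print('px right',u,np.where(k[:,u])[0].mean(),'eef',e.round(1))
    if name:cv2.imwrite(f'pics/{name}.png',cv2.resize(c[172:292,175:315],None,fx=4,fy=4,interpolation=2))
E
python3 -c "import tp;tp.edge('p5')"; python3 tip.py|head -12
```

```text
t: 10.35
eef_pos: [488.4, 127.1, -24.5]
tool_rot: [0.0, 0.557, 0.83, -0.0]
ft_force: [-0.3, 0.1, -0.1]
gripper_width: -0.003
gripper_force: 0.0
n 617 box [[469.5, 110.5999984741211], [509.3999938964844, 15.0], [550.0999755859375, 32.0], [510.29998779296875, 127.5999984741211]]
px right 251 237.0 eef [488.2 127.2 -24.5]
eef [488.2 127.2 -24.5] F [-0.   0.2 -0.9]
272 274 [505. 146.  55.]
273 275 [505. 143.  50.]
274 275 [504. 140.  48.]
275 276 [501. 142.  49.]
276 277 [500. 139.  45.]
277 290 [506. 124.  -2.]
278 290 [495. 140.  15.]
279 290 [495. 135.  12.]
280 291 [491. 139.  14.]
281 293 [489. 139.  10.]
282 295 [490. 132.  -1.]
```

View pics/p5.png

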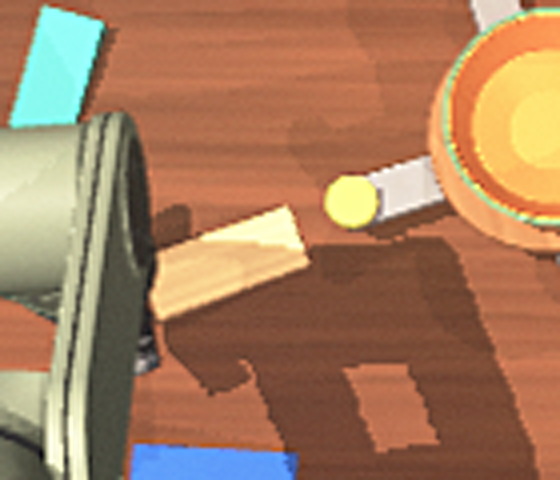

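The wedge now moves with the fingers: heading -67.5°, tip at (530,23), thin end at crop (289,205)–(309,262). The foot is about 36 ahead and 2 off-axis. I'll push 45 more.

```bash
python3 -m jog '[{"dp":[0.077,-0.185,0],"rot":[0,0,-0.02],"claw":1},{"dp":[0.077,-0.185,0],"rot":[0,0,-0.02],"claw":1},{"dp":[0.077,-0.185,0],"rot":[0,0,-0.02],"claw":1},{"dp":[0.077,-0.185,0],"rot":[0,0,-0.02],"claw":1},{"dp":[0.077,-0.185,0],"rot":[0,0,-0.02],"claw":1},{"dp":[0.077,-0.185,0],"rot":[0,0,-0.02],"claw":1},{"dp":[0.077,-0.185,0],"rot":[0,0,-0.02],"claw":1},{"dp":[0.077,-0.185,0],"rot":[0,0,-0.02],"claw":1},{"dp":[0.077,-0.185,0],"rot":[0,0,-0.02],"claw":1},{"dp":[0,0,0],"rot":[0,0,0],"claw":1},{"dp":[0,0,0],"rot":[0,0,0],"claw":1}]'
for i in 1 2 3; do python3 -m jog '[{"dp":[0,0,0],"rot":[0,0,0],"claw":1}]' | grep ft; done
python3 -c "import tp;tp.edge()"
```

```text
t: 11.82
eef_pos: [505.6, 86.0, -24.4]
tool_rot: [0.0, 0.57, 0.822, 0.0]
ft_force: [-0.6, -0.3, 0.3]
gripper_width: 0.002
gripper_force: 0.0
ft_force: [1.0, -0.4, 0.3]
ft_force: [-1.1, 0.3, -0.7]
ft_force: [-0.1, -0.2, 0.1]
n 500 box [[488.1000061035156, 66.30000305175781], [522.7999877929688, -25.600000381469727], [563.5, -10.300000190734863], [528.7999877929688, 81.69999694824219]]
px right 268 231.5 eef [505.5  86.1 -24.4]
```

```bash

python3 -m jog '[{"dp":[0.028,-0.075,0],"rot":[0,0,0],"claw":1},{"dp":[0,0,0],"rot":[0,0,0],"claw":1}]' | egrep 'eef|ft'
python3 -m jog '[{"dp":[0.028,-0.075,0],"rot":[0,0,0],"claw":1},{"dp":[0,0,0],"rot":[0,0,0],"claw":1}]' | egrep 'eef|ft'
python3 -m jog '[{"dp":[0.028,-0.075,0],"rot":[0,0,0],"claw":1},{"dp":[0,0,0],"rot":[0,0,0],"claw":1}]' | egrep 'eef|ft'
python3 -m jog '[{"dp":[0.014,-0.0375,0],"rot":[0,0,0],"claw":1},{"dp":[0,0,0],"rot":[0,0,0],"claw":1}]' | egrep 'eef|ft'
python3 -m jog '[{"dp":[0.014,-0.0375,0],"rot":[0,0,0],"claw":1},{"dp":[0,0,0],"rot":[0,0,0],"claw":1}]' | egrep 'eef|ft'
```

```text
eef_pos: [506.3, 84.0, -24.4]
ft_force: [-0.5, 0.5, -0.8]
eef_pos: [507.0, 82.1, -24.4]
ft_force: [0.1, -0.4, -0.1]
eef_pos: [507.8, 80.2, -24.4]
ft_force: [0.3, 0.3, -0.0]
eef_pos: [508.0, 79.4, -24.4]
ft_force: [-1.0, 0.1, -0.1]
eef_pos: [508.3, 78.4, -24.4]
ft_force: [0.7, 0.2, 0.3]
```

```bash

python3 -m jog '[{"dp":[0.014,-0.0375,0],"rot":[0,0,0],"claw":1},{"dp":[0,0,0],"rot":[0,0,0],"claw":1}]' | egrep 'eef|ft'
python3 -m jog '[{"dp":[0.014,-0.0375,0],"rot":[0,0,0],"claw":1},{"dp":[0,0,0],"rot":[0,0,0],"claw":1}]' | egrep 'eef|ft'
python3 -m jog '[{"dp":[0.014,-0.0375,0],"rot":[0,0,0],"claw":1},{"dp":[0,0,0],"rot":[0,0,0],"claw":1}]' | egrep 'eef|ft'
```

```text
eef_pos: [508.8, 77.5, -24.4]
ft_force: [-0.1, 0.2, -0.7]
eef_pos: [509.1, 76.6, -24.4]
ft_force: [-0.7, -0.4, 0.4]
eef_pos: [509.4, 75.6, -24.4]
ft_force: [-0.2, 0.2, 0.2]
```

```bash

python3 -m jog '[{"dp":[0.012,-0.03,0],"rot":[0,0,0],"claw":1},{"dp":[0,0,0],"rot":[0,0,0],"claw":1}]' | egrep 'eef|ft'
python3 -m jog '[{"dp":[0.012,-0.03,0],"rot":[0,0,0],"claw":1},{"dp":[0,0,0],"rot":[0,0,0],"claw":1}]' | egrep 'eef|ft'
python3 -m jog '[{"dp":[0.012,-0.03,0],"rot":[0,0,0],"claw":1},{"dp":[0,0,0],"rot":[0,0,0],"claw":1}]' | egrep 'eef|ft'
```

```text
eef_pos: [509.7, 74.9, -24.4]
ft_force: [0.5, 0.1, 0.3]
eef_pos: [510.0, 74.1, -24.4]
ft_force: [-0.5, -0.1, -0.0]
eef_pos: [510.3, 73.4, -24.4]
ft_force: [0.2, 0.0, 0.5]
```

```bash
python3 -c "import tp;tp.edge()"; python3 - <<'E'
from h import *
s=np.load('/tmp/top.npz');H,S,V=cv2.split(cv2.cvtColor(s['color'],40));P=pts(s)
k=(H>=27)&(H<=34)&(S>85)&(V>150)&(P[...,2]>44)&(P[...,2]<56)&(np.hypot(P[...,0]-542,P[...,1]+11)<30)
print(k.sum(),P[k].mean(0))
E
```

```text
n 413 box [[493.5, 53.20000076293945], [526.5999755859375, -37.900001525878906], [567.5999755859375, -23.0], [534.4000244140625, 68.0999984741211]]
px right 273 230.0 eef [510.3  73.4 -24.4]
43 [550.78584147 -13.29301914  49.17864743]
```

```bash

python3 -m jog '[{"dp":[0.012,-0.03,0],"rot":[0,0,0],"claw":1},{"dp":[0,0,0],"rot":[0,0,0],"claw":1}]' | egrep 'eef|ft'
python3 -m jog '[{"dp":[0.012,-0.03,0],"rot":[0,0,0],"claw":1},{"dp":[0,0,0],"rot":[0,0,0],"claw":1}]' | egrep 'eef|ft'
python3 -m jog '[{"dp":[0.012,-0.03,0],"rot":[0,0,0],"claw":1},{"dp":[0,0,0],"rot":[0,0,0],"claw":1}]' | egrep 'eef|ft'
python3 - <<'E'
from h import *
a=snap('top')['color'];b=snap('side')['color']
cv2.imwrite('pics/p6.png',np.hstack([cv2.resize(a[182:272,205:295],None,fx=4.4,fy=4.4,interpolation=2),cv2.resize(b[205:295,245:335],None,fx=4.4,fy=4.4,interpolation=2)]))
E
```

```text
eef_pos: [510.6, 72.7, -24.4]
ft_force: [-0.9, 0.5, 0.3]
eef_pos: [510.8, 72.0, -24.4]
ft_force: [-0.5, 0.6, 0.6]
eef_pos: [511.0, 71.6, -24.4]
ft_force: [-1.5, 3.6, 1.2]
```

View pics/p6.png

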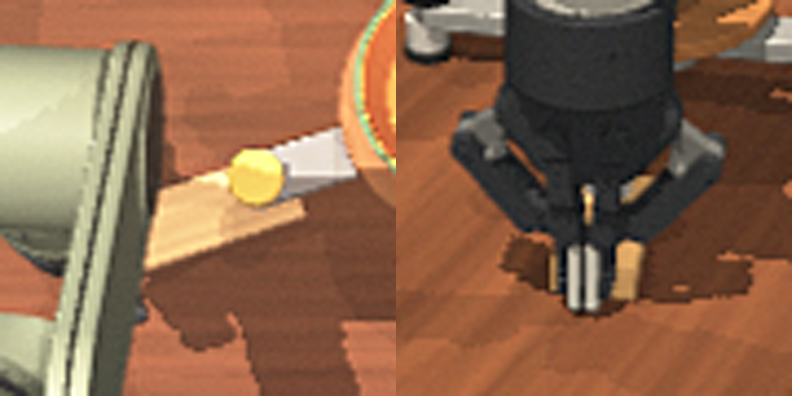

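The wedge is under the foot: right-hand corner at crop (303,207), cap at (257,177), and the push force is about 4 N. One tiny step more.

```bash

python3 -m jog '[{"dp":[0,0,0],"rot":[0,0,0],"claw":1}]' | egrep 'eef|ft'
python3 -m jog '[{"dp":[0.004,-0.01,0],"rot":[0,0,0],"claw":1},{"dp":[0,0,0],"rot":[0,0,0],"claw":1}]' | egrep 'eef|ft'
python3 -m jog '[{"dp":[0,0,0],"rot":[0,0,0],"claw":1}]' | egrep 'eef|ft'
```

```text
eef_pos: [511.0, 71.5, -24.4]
ft_force: [-1.7, 4.1, 1.8]
eef_pos: [511.1, 71.3, -24.4]
ft_force: [-2.1, 5.3, 2.7]
eef_pos: [511.1, 71.3, -24.4]
ft_force: [-2.5, 3.5, 2.4]
```

```bash

python3 -m jog '[{"dp":[-0.028,0.075,0],"rot":[0,0,0],"claw":1},{"dp":[-0.07,0.19,0],"rot":[0,0,0],"claw":1},{"dp":[-0.2,0.5,0],"rot":[0,0,0],"claw":1},{"dp":[0,0,0],"rot":[0,0,0],"claw":1},{"dp":[0,0,0.85],"rot":[0,0,0],"claw":1},{"dp":[0,0,0.85],"rot":[0,0,0],"claw":1},{"dp":[0,0,0.85],"rot":[0,0,0],"claw":1},{"dp":[0,0,0.85],"rot":[0,0,0],"claw":1},{"dp":[0,0,0],"rot":[0,0,0],"claw":1},{"dp":[0,0,0],"rot":[0,0,0],"claw":1}]'
```

```text
t: 17.65
eef_pos: [503.2, 90.1, 59.8]
tool_rot: [-0.0, 0.57, 0.822, -0.0]
ft_force: [-0.7, -0.2, -0.1]
gripper_width: -0.0
gripper_force: 0.0
```

```bash

python3 -m jog '[{"dp":[0.31,-0.81,0],"rot":[0,0,0],"claw":1},{"dp":[0.31,-0.81,0],"rot":[0,0,0],"claw":1},{"dp":[0.31,-0.81,0],"rot":[0,0,0],"claw":1},{"dp":[0.31,-0.81,0],"rot":[0,0,0],"claw":1},{"dp":[0.31,-0.81,0],"rot":[0,0,0],"claw":1},{"dp":[0,0,-0.5],"rot":[0,0,0],"claw":1},{"dp":[0,0,-0.5],"rot":[0,0,0],"claw":1},{"dp":[0,0,-0.3],"rot":[0,0,0],"claw":1},{"dp":[0,0,0],"rot":[0,0,0],"claw":1},{"dp":[0,0,0],"rot":[0,0,0],"claw":1}]'
python3 - <<'E'
from h import *
b=snap('side')['color'];cv2.imwrite('pics/p7.png',cv2.resize(b[195:295,240:340],None,fx=5,fy=5,interpolation=2))
E
```

```text
t: 18.9
eef_pos: [542.7, -10.8, 28.2]
tool_rot: [0.0, 0.57, 0.822, 0.0]
ft_force: [0.8, -0.1, -0.7]
gripper_width: 0.0
gripper_force: 0.0
```

View pics/p7.png

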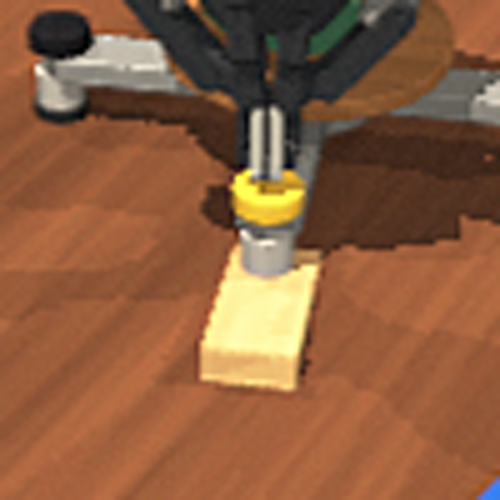

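The fingertips are centred just over the cap at crop (268,180), and the wedge sits under the foot. Now I'll press down stepwise.

```bash

python3 -m jog '[{"dp":[0,0,-0.1],"rot":[0,0,0],"claw":1},{"dp":[0,0,-0.08],"rot":[0,0,0],"claw":1},{"dp":[0,0,0],"rot":[0,0,0],"claw":1}]' | egrep 'eef|ft'
python3 -m jog '[{"dp":[0,0,-0.04],"rot":[0,0,0],"claw":1},{"dp":[0,0,0],"rot":[0,0,0],"claw":1}]' | egrep 'eef|ft'
python3 -m jog '[{"dp":[0,0,-0.04],"rot":[0,0,0],"claw":1},{"dp":[0,0,0],"rot":[0,0,0],"claw":1}]' | egrep 'eef|ft'
python3 -m jog '[{"dp":[0,0,-0.04],"rot":[0,0,0],"claw":1},{"dp":[0,0,0],"rot":[0,0,0],"claw":1}]' | egrep 'eef|ft'
```

```text
eef_pos: [542.4, -11.1, 23.4]
ft_force: [-0.5, 0.4, -0.2]
eef_pos: [542.5, -11.2, 22.5]
ft_force: [0.2, -0.0, 0.2]
eef_pos: [542.5, -11.1, 21.5]
ft_force: [0.4, 0.2, 0.5]
eef_pos: [542.5, -11.2, 20.5]
ft_force: [-0.1, -0.7, 0.5]
```

```bash

python3 -m jog '[{"dp":[0,0,-0.03],"rot":[0,0,0],"claw":1},{"dp":[0,0,0],"rot":[0,0,0],"claw":1}]' | egrep 'eef|ft'
python3 -m jog '[{"dp":[0,0,-0.03],"rot":[0,0,0],"claw":1},{"dp":[0,0,0],"rot":[0,0,0],"claw":1}]' | egrep 'eef|ft'
python3 -m jog '[{"dp":[0,0,-0.03],"rot":[0,0,0],"claw":1},{"dp":[0,0,0],"rot":[0,0,0],"claw":1}]' | egrep 'eef|ft'
```

```text
eef_pos: [542.6, -11.1, 20.4]
ft_force: [-2.4, 0.9, 4.2]
eef_pos: [542.6, -11.1, 20.2]
ft_force: [-3.5, 1.1, 8.8]
eef_pos: [542.6, -11.1, 20.1]
ft_force: [-4.6, 0.3, 13.3]
```

13 N is held and the cap does not give. I'll hold briefly, lift off and move clear.

```bash

python3 -m jog '[{"dp":[0,0,0],"rot":[0,0,0],"claw":1},{"dp":[0,0,0],"rot":[0,0,0],"claw":1},{"dp":[0,0,0],"rot":[0,0,0],"claw":1}]'| egrep 'eef|ft'
python3 -m jog '[{"dp":[0,0,0.06],"rot":[0,0,0],"claw":1},{"dp":[0,0,0.1],"rot":[0,0,0],"claw":1},{"dp":[0,0,0.5],"rot":[0,0,0],"claw":1},{"dp":[0,0,1],"rot":[0,0,0],"claw":1},{"dp":[-0.4,1,1],"rot":[0,0,0],"claw":1},{"dp":[-0.4,1,1],"rot":[0,0,0],"claw":1},{"dp":[-0.4,1,1],"rot":[0,0,0],"claw":1},{"dp":[-0.4,1,0],"rot":[0,0,0],"claw":1},{"dp":[-0.4,1,0],"rot":[0,0,0],"claw":1},{"dp":[-0.4,1,0],"rot":[0,0,0],"claw":1},{"dp":[-0.4,1,0],"rot":[0,0,0],"claw":1},{"dp":[-0.4,1,0],"rot":[0,0,0],"claw":1},{"dp":[0,0,0],"rot":[0,0,0],"claw":1},{"dp":[0,0,0],"rot":[0,0,0],"claw":1}]'
python3 - <<'E'
from h import *
s=snap('top');H,S,V=cv2.split(cv2.cvtColor(s['color'],40));P=pts(s)
k=(H>=27)&(H<=34)&(S>85)&(V>150)&(P[...,2]>44)&(P[...,2]<56)&(np.hypot(P[...,0]-542,P[...,1]+11)<30)
print('cap',k.sum(),P[k].mean(0))
R=P[(P[...,2]>90)&(P[...,2]<120)&(np.hypot(P[...,0]-585,P[...,1]+132)<90)&(H<20)];print('rim',(R.max(0)+R.min(0))/2,len(R))
a=s['color'];b=snap('side')['color']
cv2.imwrite('pics/p8.png',np.hstack([cv2.resize(a[140:280,205:345],None,fx=2.8,fy=2.8,interpolation=2),cv2.resize(b[165:305,225:365],None,fx=2.8,fy=2.8,interpolation=2)]))
E
```

```text
eef_pos: [542.6, -11.1, 20.1]
ft_force: [-6.1, 1.1, 13.5]
t: 22.95
eef_pos: [463.0, 188.5, 135.2]
tool_rot: [0.0, 0.57, 0.822, 0.0]
ft_force: [0.9, 1.1, -0.0]
gripper_width: -0.0
gripper_force: 0.0
cap 121 [541.99486471 -12.60698553  50.16824456]
rim [ 586.71410389 -132.36901055  100.07074775] 561
```

View pics/p8.png

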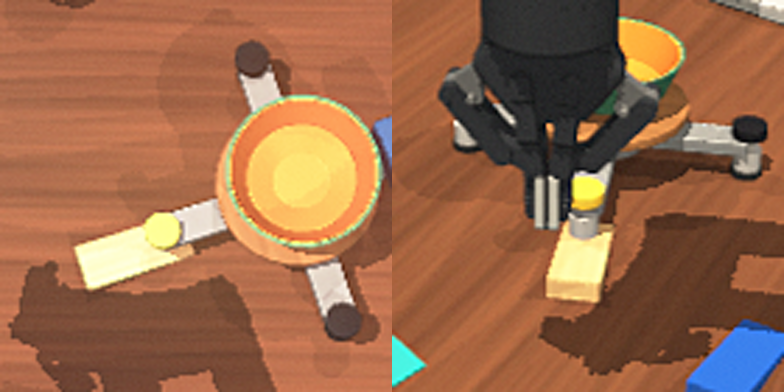

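The cap (crop 163,230) and the bowl rim are within about 1 mm of where they were, the wedge (crop 130,257) is under the foot, and the arm is clear. I'll hand in.

```bash
python3 -c "
from rig import r
print(r.hand_in())"
```

```text
the job is handed in; nothing more can be done
None
```

I pushed the wedge snug under the bare foot at about 5 N and pressed the yellow cap with about 13 N without it giving. The stand and bowl are within about 1 mm of where they were, the arm is clear and the job is handed in; no verdict came back.

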